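# Tip a standing carton label-up into the reading field

## Robot

A 7-joint arm with a two-finger parallel gripper is mounted at the origin on the work surface. World frame = base frame: x ahead of the robot, y to its left, z up, the work surface at z = 0. Lengths are in m, angles in degrees, forces in N, time in s.
With the tool pointing down it reaches from about 0.4 to 0.85 m from the base axis. Payload 10.4 kg.
Tool frame: the origin (TCP) lies between the finger pads; the fingertips stand 8 mm ahead of it and the grasp point (between the pads) lies 11 mm behind it (ctrl.tips_ahead is the distance from the TCP to the fingertips, in m); z points along the fingers, y is the line along which they close (so a half turn about z gives the same grasp; the last joint's range is limited). The gripper opens to 85 mm and grips with 20 to 120 N. Pads are 22 mm wide; open, the fingers measure 114 mm over their backs; the gripper's body (76 mm by 85 mm) begins 54 mm behind the grasp point. The pads swing forward as they close: fully open they stand 13 mm farther back than shut.
Start: joints at [-1.295, 19.034, -3.707, 83.658, 1.238, 77.344, -5.071], TCP at [0.625, 0, 0.239] pointing down, gripper open.
Joint ranges: [-148.97, 148.97], [-28.65, 121.19], [-84.17, 76.75], [9.2, 138.47], [-72.65, 252.65], [3.7, 117.97], [-149.18, 149.18]. Speed limits (degrees/s): [127.2, 127.2, 159.86, 159.86, 180, 180, 180].

## Interface

Orientations are given as a 3x3 rotation matrix whose columns are the frame's x, y, z axes.
In Python, from bench import ctrl gives the robot as it stands.
- The arm moves only by the tool servo_tool, never from a script. Its argument "increments" is a list of rows, each a list of 7 numbers: the opening, from 0 (shut) to 1 (fully open), then the shift along the tool's x, y, z in m, then the turn, a rotation vector about the tool's x, y, z in degrees. In form: [[claw, tx, ty, tz, wx, wy, wz], ...]. A call has 1 to 10 rows; each row shifts and turns the commanded pose from where the row before left it, along the tool's axes as they then stand; what a row does not reach is not made up. A row lasts 1/10 s, in which the tool goes at most 50 mm and 8.59 degrees, less where a joint would pass 70% of its speed; a pose out of reach is approached as far as the arm can. A call is refused whole if a number of a shift passes 0.05 or a number of a turn 8.59, either way. A call with a gripper value outside its range is refused whole. The fingers move at their own pace and stop on an object; "grip_force" is the grip in N (left out, the last holds). Time passes only in rows, so rows that do not move let the fingers close. It gives the time, the measured TCP pose, the force, the opening and the grip force at its end, in the units of the state.
- ctrl.get_state(): the state, without advancing time (a new reading comes with each control period).
- ctrl.grab_frame(name): name is "scene" or "side" or "wrist"; returns the picture (400x640x3 uint8, red, green, blue); there is no depth.
- ctrl.camera_params(name): a dict with "intrinsics" (3x3 intrinsics, pixels), "pose" (4x4, takes a point from camera to world coordinates); the wrist camera has in their place "mount" (4x4, takes a point from camera to tool coordinates, whose origin is the TCP and whose axes are the flange's). Camera axes: x right, y up, looking along -z (the intrinsics and any distortion apply to the point x, -y, -z); pixel columns grow to the right and rows downward; lengths in m; the calibration is good to about 2 mm. A picture is of the moment at which its call begins: read the wrist's pose just before it. camera_params takes no time and is no camera call.
- ctrl.sign_off(): hands the job in; it is judged then, once.
Trained networks look in the newest picture that a camera, given by its name, has taken for a name from the list of things; names that differ only in an ending like _2 or _b are one class to them, and where a whole thing is asked for, a point or a joint stands for the part that bears it (a point fixed in the world has none). Each returns a list of dicts, best first, with "score" (0 to 1); they miss things now and then, are a little off and sometimes report something else, mostly with a low value. They report only what shows in the picture. A call takes as long as a camera call.
- ctrl.masks_of(query, camera): "region" (400x640 bool, what is visible of it) and "uv" ([column, row] in pixels, amid what is visible of it).
The state is a dict: "t": time; "qpos": joint angles; "qd": joint speeds; "effort": joint torques, N m; "tcp_pos": TCP position; "tool_rot": TCP orientation; "ft_force": force on the tool from outside, world axes, zero at the start; "torque": the same for the moment, N m; "finger_gap": finger opening in m; "gripper_force": force on a finger pad.
Only numpy, scipy, OpenCV 4.12 (cv2) and the standard library are available. Lean on these libraries where they do the work, as an engineer would, in place of code of your own. Each camera call takes 0.05 s, during which the arm holds its last target. There are 200 camera calls.

## Task

The tall parts carton stands on end at one edge of the taped reading field. Push it near its top, on its labelled face, so that it tips over and comes to lie label up inside the tape frame (covering tape is fine, sticking out beyond it is not); only push it, do not grasp or lift it. Then press the logging button fully down with a fingertip and let it come up again, leaving all other things where they stand.

Things in the scene. Friction and masses are not known exactly. Their poses are not given: they have to be found in the camera images.
- carton: The tall brown carton, standing on end: 50 mm thick (x), 100 wide (y), 160 tall (z), 0.18 to 0.36 kg, solid, friction 0.5 to 0.7. Origin: centre of its underside. +x points out of the face with the white label; the field lies on its -x side. Pushed along -x near the top it pivots on its field-side bottom edge, overbalances at a lean of 17 degrees and ends about 105 mm further along -x, x axis up.
- foot_a (a point): Point on the tall carton: +y corner, bottom end of its plain broad face (carton frame -25, 50, 0 mm).
- foot_b (a point): Point on the tall carton: -y corner, bottom end of its plain broad face (carton frame -25, -50, 0 mm).
- head_a (a point): Point on the tall carton: +y corner, top end of its plain broad face (carton frame -25, 50, 160 mm).
- head_b (a point): Point on the tall carton: -y corner, top end of its plain broad face (carton frame -25, -50, 160 mm).
- field: The reading field: a rectangle of flat white tape on the dark grey bench mat. Clear inside 210 mm along its x, 160 mm along its y; tape 12 mm wide around that (234 by 184 mm over the tape). Origin: its centre at bench height, z up. The tall carton starts on its +x side, its underside centre 91 to 119 mm from the field's centre along x, up to 12 mm off sideways and 0.1 rad askew.
- log (a joint): Travel of the logging push button, m: 0 up, 0.006 fully down; a spring brings it back up; about 5 N holds it fully down. It counts as pressed beyond 0.0045 and as up again below 0.002.
- log_top (a point): Centre of the top face of the white round push button, 30 mm across, which points straight up from a round aluminium housing (46 mm across, 12 mm tall); 22 mm above the bench when up; pressed straight down.
- squat: Bystander: the squat carton standing beside the tall one, 60 mm thick, 90 mm wide, 100 mm tall, also labelled. Origin: centre of its underside.
- can: Bystander: a can, 65 mm across, 170 mm tall, upright. Origin: centre of its underside.
- jar: Bystander: a jar with a black cap, 60 mm across, 85 mm tall, upright, near the field. Origin: centre of its underside.
- bearing: Bystander: a steel ball bearing lying flat near the field, 62 mm across, 18 mm tall. Origin: centre of its underside.
- roll: Bystander: a roll of brown packing tape lying flat, 100 mm across, 48 mm tall. Origin: centre of its underside.
- driver: Bystander: a screwdriver with a wooden handle lying on the bench, about 200 mm long along its x. Origin: underside, near the middle of its length.

How it is judged (in metres and radians):
On the way, in this order (a step that is already met when the one before it is completed fails the run):
1. the tall carton lies still, label up, inside the tape frame (angle between carton's own x axis and vertical below 0.12 rad and height (world z) of each of head_a, foot_a below 0.015 m and x of foot_a in the frame of field between -0.117 and 0.117 m and y of foot_a in the frame of field between -0.092 and 0.092 m and x of foot_b in the frame of field between -0.117 and 0.117 m and y of foot_b in the frame of field between -0.092 and 0.092 m and x of head_a in the frame of field between -0.117 and 0.117 m and y of head_a in the frame of field between -0.092 and 0.092 m and x of head_b in the frame of field between -0.117 and 0.117 m and y of head_b in the frame of field between -0.092 and 0.092 m and linear speed of carton below 0.02 m/s and angular speed of carton below 0.2 rad/s), for 0.3 s.
2. the logging button is pressed down (value of joint log above 0.0045 m), for 0.05 s.
At the end, for the whole second after the job is handed in: The tall carton lies still and flat (0.12 rad), label up, all four corners of its lower face inside the tape's outer edge (117 mm along field x, 92 mm along y, from the centre); the button is back up (under 2 mm travel); squat carton, can and jar upright (0.15 rad) (all of step 1 and value of joint log below 0.002 m and angle between each of squat, can, jar's own z axis and vertical below 0.15 rad); the robot touches nothing.
It fails at once if the carton is lifted off the bench or tipped over another way (its field-side bottom edge rises more than 20 mm) (height (world z) of any of foot_a, foot_b above 0.02 m).
It fails at once if the squat carton, can or jar is knocked over or shifted by more than 30 mm ((distance of squat from where it was at the start of the episode above 0.03 m or angle between squat's own z axis and vertical above 0.35 rad) or (distance of can from where it was at the start of the episode above 0.03 m or angle between can's own z axis and vertical above 0.35 rad) or (distance of jar from where it was at the start of the episode above 0.03 m or angle between jar's own z axis and vertical above 0.35 rad)).
It fails at once if the bearing, tape roll or screwdriver is shifted by more than 30 mm (distance of any of bearing, roll, driver from where it was at the start of the episode above 0.03 m).
It fails at once if the button is pressed while the carton is not yet lying down (value of joint log above 0.004 m and angle between carton's own x axis and vertical above 0.3 rad).
It also fails if it takes over 43 s, if anything falls off the work surface, if the arm or the gripper's body presses on something with over 40 N, if the wrist force passes 120 N, or if a joint passes its speed limit or range.

## Working session

There is one attempt and no reset: what is moved stays moved. The work goes in short steps, Python scripts to look and compute and a tool call to move; the robot and the scene stay as the last step left them, time stands still between calls to the robot, and variables do not carry over. Pictures are saved under pics/ and viewed, at most 10 in all, crops included, and the job is handed in when it is done.

Besides the shell and the picture viewer there is one more tool, called after "Call:" as name(argument=value, ...) on one line, values as JSON. servo_tool: Moves the arm, as the interface text tells. Its arguments: {"type":"object","properties":{"increments":{"type":"array","items":{"type":"array","items":{"type":"number"}}},"grip_force":{"type":"number"}},"required":["increments"]}

```bash
mkdir -p pics; cat > h.py <<'E'
import numpy as np, cv2
from bench import ctrl
def cam(n):
    p=ctrl.camera_params(n); K=np.array(p["intrinsics"])
    if n=="wrist":
        s=ctrl.get_state(); T=np.eye(4); T[:3,:3]=s["tool_rot"]; T[:3,3]=s["tcp_pos"]; P=T@np.array(p["mount"])
    else: P=np.array(p["pose"])
    return K,P
def ray(K,P,uv,z):
    d=np.linalg.inv(K)@np.array([uv[0],uv[1],1.]); d=P[:3,:3]@np.array([d[0],-d[1],-d[2]])
    o=P[:3,3]; return o+d*(z-o[2])/d[2]
def proj(K,P,X):
    c=(np.asarray(X)-P[:3,3])@P[:3,:3]; c=c*[1,-1,-1]; q=c@K.T; return q[...,:2]/q[...,2:]
E
python3 - <<'E'
from h import *
print(ctrl.camera_params("scene").keys())
for n in ["scene","side"]:
    im=ctrl.grab_frame(n); cv2.imwrite(f"pics/{n}.png",im[...,::-1])
    K,P=cam(n); print(n,P[:3,3].round(3),K.round(1).tolist())
    for q in ["carton","field","log_top","squat","can","jar","bearing","roll","driver"]:
        for m in ctrl.masks_of(q,n)[:2]:
            r=m["region"]; ys,xs=np.nonzero(r)
            print(q,round(m["score"],2),np.round(m["uv"]),xs.min(),xs.max(),ys.min(),ys.max(),ray(K,P,m["uv"],0).round(3))
E
```

```text
dict_keys(['intrinsics', 'pose'])
scene [ 1.017 -0.657  0.661] [[366.9, 0.0, 314.5], [0.0, 366.9, 190.8], [0.0, 0.0, 1.0]]
carton 0.93 [312. 190.] 292 330 163 220 [0.404 0.228 0.   ]
field 0.64 [281. 261.] 252 338 209 270 [ 0.537 -0.112  0.   ]
field 0.62 [247. 222.] 235 256 216 232 [ 0.342 -0.03   0.   ]
log_top 0.66 [312. 191.] 293 330 163 220 [0.41  0.219 0.   ]
log_top 0.5 [228. 327.] 221 235 321 334 [ 0.568 -0.336  0.   ]
squat 0.9 [371. 210.] 352 388 191 234 [0.628 0.225 0.   ]
can 0.88 [330. 160.] 321 336 147 180 [0.336 0.453 0.   ]
jar 0.92 [349. 243.] 339 360 230 255 [0.649 0.049 0.   ]
bearing 0.78 [244. 223.] 236 256 216 231 [ 0.338 -0.04   0.   ]
roll 0.63 [370. 208.] 351 389 190 234 [0.622 0.236 0.   ]
roll 0.45 [340. 158.] 337 347 153 167 [0.364 0.486 0.   ]
driver 0.8 [129. 286.] 104 180 255 304 [ 0.281 -0.383  0.   ]
side [0.292 0.98  0.972] [[406.7, 0.0, 318.0], [0.0, 406.7, 199.8], [0.0, 0.0, 1.0]]
carton 0.58 [324. 223.] 305 339 199 246 [0.497 0.032 0.   ]
field 0.7 [297. 221.] 293 350 192 240 [0.588 0.046 0.   ]
field 0.53 [319. 225.] 306 339 198 247 [0.511 0.042 0.   ]
squat 0.94 [263. 227.] 248 280 210 244 [0.689 0.102 0.   ]
can 0.74 [328. 277.] 317 343 252 307 [0.432 0.247 0.   ]
jar 0.63 [274. 198.] 265 282 182 209 [ 0.702 -0.046  0.   ]
roll 0.67 [325. 334.] 303 343 321 366 [ 0.398  0.428 -0.   ]
```

```bash
python3 - <<'E'
import cv2,numpy as np
a=cv2.imread("pics/scene.png")[130:350,90:410]; b=cv2.imread("pics/side.png")[150:370,200:440]
cv2.imwrite("pics/a.png",cv2.resize(a,None,fx=2.5,fy=2.5,interpolation=cv2.INTER_CUBIC)); cv2.imwrite("pics/b.png",cv2.resize(b,None,fx=2.5,fy=2.5,interpolation=cv2.INTER_CUBIC))
E
```

```text
(no output)
```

View pics/a.png

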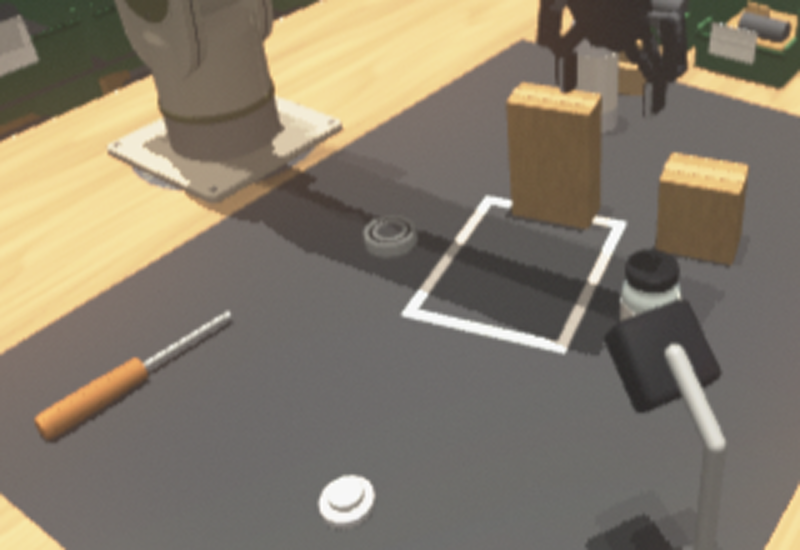

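View pics/b.png

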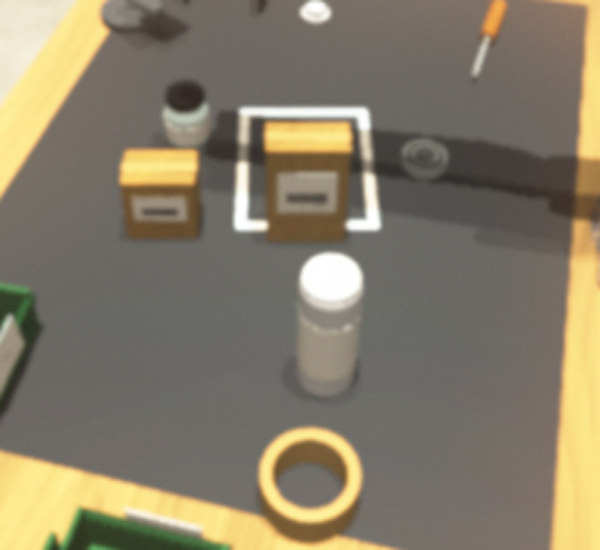

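The scene crop shows the tape frame with outer corners at about (251,256), (316,271), (341,218) and (285,209). The carton stands on the far edge, and the button is at about (228,327). The side view shows the labelled face towards +y with the can about 10 cm behind it.

```bash
cat >> h.py <<'E'
from scipy.optimize import minimize
def box(dx,dy,h):
    return np.array([[sx*dx/2,sy*dy/2,z] for sx in(-1,1) for sy in(-1,1) for z in(0,h)])
def cyl(d,h):
    a=np.linspace(0,6.283,32); return np.array([[d/2*np.cos(t),d/2*np.sin(t),z] for t in a for z in(0,h)])
def place(M,p):
    c,s=np.cos(p[2]),np.sin(p[2]); return M@np.array([[c,s,0],[-s,c,0],[0,0,1]])+[p[0],p[1],0]
def fit(M,obs,p0):
    # obs: list of (K,P,region)
    def cost(p):
        e=0
        for K,P,r in obs:
            hull=cv2.convexHull((proj(K,P,place(M,p))*16*4).astype(np.int32).reshape(-1,1,2))
            im=np.zeros((1600,2560),np.uint8); cv2.fillConvexPoly(im,hull,1,shift=4)
            R=cv2.resize(r.astype(np.uint8),(2560,1600),interpolation=cv2.INTER_NEAREST)
            e+=1-(im&R).sum()/max(1,(im|R).sum())
        return e
    p0=np.array(p0,float); s=np.vstack([p0,p0+[.03,0,0],p0+[0,.03,0],p0+[0,0,.15]])
    o=minimize(cost,p0,method="Nelder-Mead",options=dict(initial_simplex=s,maxiter=120,xatol=1e-4,fatol=1e-4))
    return o.x,o.fun
E
python3 - <<'E'
from h import *
C={n:cam(n) for n in("scene","side")}
F={"scene":[(251.2,256),(316,271.2),(340.8,218),(285.2,208.8)],"side":[(347.2,193.2),(296,193.2),(294,242),(352.4,241.6)]}
for n in F:
    w=np.array([ray(*C[n],u,0)[:2] for u in F[n]]); print(n,w.round(3).tolist(),"c",w.mean(0).round(3),
     "ang of +x",np.degrees(np.arctan2(*((w[2]+w[3]-w[0]-w[1])[::-1]))).round(1),np.linalg.norm(np.diff(w,axis=0),axis=1).round(3))
for n in C: ctrl.grab_frame(n)
R={(q,n):ctrl.masks_of(q,n)[0]["region"] for q in("carton","squat","can","jar") for n in C}
S=dict(carton=(box(.05,.1,.16),(.5,.1,1.57)),squat=(box(.06,.09,.1),(.65,.12,1.57)),can=(cyl(.065,.17),(.45,.25,0)),jar=(cyl(.06,.085),(.66,.0,0)))
for q,(M,p0) in S.items():
    for ns in (["scene"],["side"],["scene","side"]):
        x,f=fit(M,[(*C[n],R[q,n]) for n in ns],p0); print(q,ns,x.round(3),round(f,3))
print("button",ray(*C["scene"],(228,327),.022), [(round(m["score"],2),m["uv"]) for m in ctrl.masks_of("log_top","side")])
E
```

```text
scene [[0.457, -0.139], [0.633, -0.092], [0.57, 0.139], [0.397, 0.086]] c [ 0.514 -0.002] ang of +x 105.0 [0.183 0.24  0.181]
side [[0.451, -0.141], [0.632, -0.092], [0.57, 0.139], [0.389, 0.089]] c [ 0.51  -0.001] ang of +x 105.1 [0.187 0.239 0.188]Traceback (most recent call last):
  File "<stdin>", line 8, in <module>
IndexError: list index out of range
```

```bash
cat > m.py <<'E'
from h import *
C={n:cam(n) for n in("scene","side")}
for n in C: ctrl.grab_frame(n)
S=dict(carton=(box(.05,.1,.16),(.485,.1,1.83)),squat=(box(.06,.09,.1),(.65,.12,1.83)),can=(cyl(.065,.17),(.45,.22,0)),jar=(cyl(.06,.085),(.66,.0,0)))
for q,(M,p0) in S.items():
    obs={}
    for n in C:
        m=ctrl.masks_of(q,n)
        if m: obs[n]=(*C[n],m[0]["region"])
    for ns in [[n] for n in obs]+[list(obs)]:
        x,f=fit(M,[obs[n] for n in ns],p0); print(q,ns,x.round(3),round(f,3))
print("button",ray(*C["scene"],(228,327),.022), [(round(m["score"],2),m["uv"],ray(*C["side"],m["uv"],.022).round(3)) for m in ctrl.masks_of("log_top","side")])
E
python3 m.py
```

```text
carton ['scene'] [0.485 0.11  1.861] 0.041
carton ['side'] [0.484 0.111 1.804] 0.051
carton ['scene', 'side'] [0.485 0.111 1.837] 0.092
squat ['scene'] [0.663 0.146 1.845] 0.035
squat ['side'] [0.664 0.146 1.837] 0.045
squat ['scene', 'side'] [0.664 0.146 1.854] 0.082
can ['scene'] [ 0.407  0.332 -0.224] 0.584
can ['side'] [0.41  0.322 0.259] 0.076
can ['scene', 'side'] [0.41  0.323 0.217] 0.664
jar ['scene'] [0.67  0.017 0.05 ] 0.452
jar ['side'] [ 0.686 -0.01  -0.019] 0.116
jar ['scene', 'side'] [ 0.685 -0.009  0.093] 0.592
button [ 0.58278808 -0.34647671  0.022     ] []
```

```bash
python3 - <<'E'
from h import *
s=ctrl.get_state(); print(s["t"],np.round(s["tcp_pos"],4),np.round(s["tool_rot"],3).tolist(),np.round(s["ft_force"],2), s["finger_gap"])
R=np.array(s["tool_rot"]); print("tool dxyz to (0.464,0.188,0.24):",R.T@(np.array([.464,.188,.24])-s["tcp_pos"]))
E
```

```text
1.9 [0.625  0.     0.2393] [[0.0, 1.0, 0.0], [1.0, -0.0, 0.0], [0.0, 0.0, -1.0]] [0.24 0.17 0.99] 0.08544293748488961
tool dxyz to (0.464,0.188,0.24): [ 0.18797219 -0.16104127 -0.00067965]
```

Call:
servo_tool(increments=[[0, 0.0235, -0.02, 0, 0, 0, 0], [0, 0.0235, -0.02, 0, 0, 0, 0], [0, 0.0235, -0.02, 0, 0, 0, 0], [0, 0.0235, -0.02, 0, 0, 0, 0], [0, 0.0235, -0.02, 0, 0, 0, 0], [0, 0.0235, -0.02, 0, 0, 0, 0], [0, 0.0235, -0.02, 0, 0, 0, 0], [0, 0.0235, -0.021, 0, 0, 0, 0], [0, 0, 0, 0, 0, 0, -7.6], [0, 0, 0, 0, 0, 0, -7.6]])

```text
t: 2.9
tcp_pos: [0.4634, 0.189, 0.2396]
tool_rot: [[-0.269, 0.963, 0.001], [0.963, 0.269, 0.0], [-0.0, 0.001, -1.0]]
ft_force: [0.1, 0.2, -1.3]
finger_gap: -0.0001
gripper_force: 0.0
```

Call:
servo_tool(increments=[[0, 0, 0, 0.02, 0, 0, 0], [0, 0, 0, 0.025, 0, 0, 0], [0, 0, 0, 0.025, 0, 0, 0], [0, 0, 0, 0.022, 0, 0, 0], [0, 0, 0, 0, 0, 0, 0], [0, 0, 0, 0, 0, 0, 0]])

```text
t: 3.5
tcp_pos: [0.4641, 0.1881, 0.1479]
tool_rot: [[-0.262, 0.965, 0.0], [0.965, 0.262, 0.0], [0.0, 0.0, -1.0]]
ft_force: [0.0, -0.4, 0.7]
finger_gap: -0.0
gripper_force: 0.0
```

```bash
python3 - <<'E'
from h import *
s=ctrl.get_state(); R=np.array(s["tool_rot"])
print(R.round(3).tolist(), "carton centre rel. in tool:",(R.T@(np.array([.485,.111,.16])-s["tcp_pos"])).round(3))
out=[]
for n,(y,x) in {"scene":(130,250),"side":(170,240)}.items():
    im=ctrl.grab_frame(n)[y:y+120,x:x+160,::-1]; out.append(cv2.resize(im,None,fx=2.5,fy=2.5,interpolation=cv2.INTER_CUBIC))
cv2.imwrite("pics/c.png",np.hstack(out))
E
```

```text
[[-0.262, 0.965, 0.0], [0.965, 0.262, 0.0], [0.0, 0.0, -1.0]] carton centre rel. in tool: [-0.08  -0.    -0.012]
```

View pics/c.png

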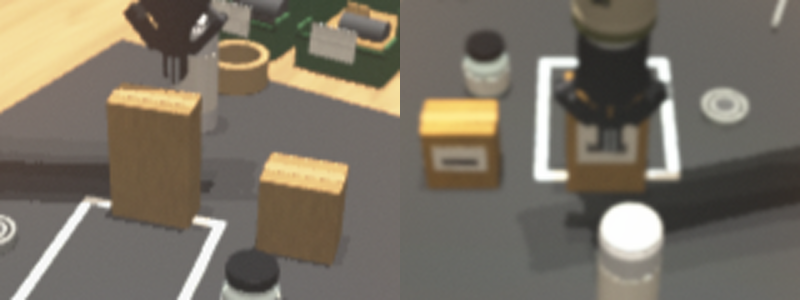

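The tool is centred behind the label face, with nothing in the way. I'll push now.

Call:
servo_tool(increments=[[0, -0.012, 0, 0, 0, 0, 0], [0, -0.012, 0, 0, 0, 0, 0], [0, -0.01, 0, 0, 0, 0, 0], [0, -0.005, 0, 0, 0, 0, 0], [0, -0.005, 0, 0, 0, 0, 0], [0, -0.005, 0, 0, 0, 0, 0], [0, -0.005, 0, 0, 0, 0, 0], [0, -0.005, 0, 0, 0, 0, 0]])

```text
t: 4.4
tcp_pos: [0.4796, 0.1309, 0.1473]
tool_rot: [[-0.263, 0.965, 0.0], [0.965, 0.263, 0.0], [0.0, 0.0, -1.0]]
ft_force: [0.2, 0.5, 0.7]
finger_gap: 0.0
gripper_force: 0.2
```

Call:
servo_tool(increments=[[0, -0.005, 0, 0, 0, 0, 0], [0, -0.005, 0, 0, 0, 0, 0], [0, -0.005, 0, 0, 0, 0, 0], [0, -0.005, 0, 0, 0, 0, 0]])

```text
t: 4.8
tcp_pos: [0.4849, 0.1114, 0.1473]
tool_rot: [[-0.262, 0.965, 0.0], [0.965, 0.262, 0.0], [-0.0, 0.0, -1.0]]
ft_force: [0.3, 0.2, 0.3]
finger_gap: 0.0002
gripper_force: 0.1
```

```bash
python3 - <<'E'
from h import *
im=ctrl.grab_frame("scene")[130:280,230:430,::-1]; cv2.imwrite("pics/d.png",cv2.resize(im,None,fx=2.5,fy=2.5,interpolation=cv2.INTER_CUBIC))
E
```

```text
(no output)
```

View pics/d.png

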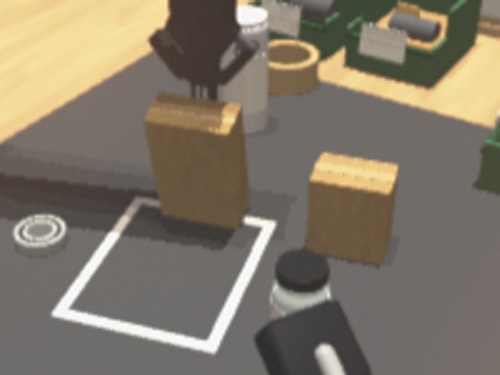

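The carton is leaning towards the field and hasn't slid. I'll carry on.

Call:
servo_tool(increments=[[0, -0.005, 0, 0, 0, 0, 0], [0, -0.005, 0, 0, 0, 0, 0], [0, -0.005, 0, 0, 0, 0, 0], [0, -0.004, 0, 0, 0, 0, 0], [0, -0.004, 0, 0, 0, 0, 0], [0, -0.004, 0, 0, 0, 0, 0], [0, 0, 0, 0, 0, 0, 0], [0, 0, 0, 0, 0, 0, 0], [0, 0, 0, 0, 0, 0, 0], [0, 0, 0, 0, 0, 0, 0]])

```text
t: 5.85
tcp_pos: [0.4918, 0.086, 0.1473]
tool_rot: [[-0.263, 0.965, 0.0], [0.965, 0.263, 0.0], [0.0, 0.0, -1.0]]
ft_force: [0.5, 2.2, -0.1]
finger_gap: 0.0001
gripper_force: 0.0
```

```bash
python3 - <<'E'
from h import *
im=ctrl.grab_frame("scene")[130:280,230:430,::-1]; cv2.imwrite("pics/e.png",cv2.resize(im,None,fx=2.5,fy=2.5,interpolation=cv2.INTER_CUBIC))
E
```

```text
(no output)
```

View pics/e.png

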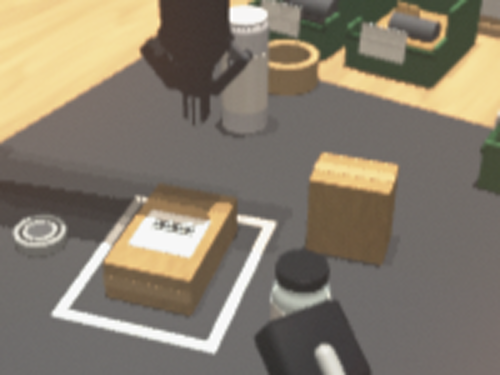

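The carton lies label up inside the tape. Next I'll move toward the button and check both.

Call:
servo_tool(increments=[[0, 0, 0, -0.03, 0, 0, 0], [0, -0.042, -0.001, -0.02, 0, 0, 0], [0, -0.042, -0.001, -0.02, 0, 0, 0], [0, -0.042, -0.001, -0.02, 0, 0, 0], [0, -0.042, -0.001, 0, 0, 0, 0], [0, -0.042, -0.001, 0, 0, 0, 0], [0, -0.042, -0.001, 0, 0, 0, 0], [0, -0.042, -0.001, 0, 0, 0, 0], [0, -0.042, -0.001, 0, 0, 0, 0], [0, -0.041, 0, 0, 0, 0, 0]])

```text
t: 6.9
tcp_pos: [0.5831, -0.2819, 0.2373]
tool_rot: [[-0.262, 0.965, 0.0], [0.965, 0.262, -0.0], [-0.0, 0.0, -1.0]]
ft_force: [0.8, 0.4, 0.2]
finger_gap: 0.0002
gripper_force: 0.0
```

Call:
servo_tool(increments=[[0, 0, 0, 0, 0, 0, 0], [0, 0, 0, 0, 0, 0, 0]])

```text
t: 7.1
tcp_pos: [0.5828, -0.281, 0.2367]
tool_rot: [[-0.261, 0.965, -0.001], [0.965, 0.261, 0.0], [0.0, -0.001, -1.0]]
ft_force: [0.2, 1.3, -0.5]
finger_gap: 0.0001
gripper_force: 0.0
```

```bash
python3 - <<'E'
from h import *
C={n:cam(n) for n in("scene","side")}
for n in C: ctrl.grab_frame(n)
c0=np.array([.512,-.001]);th=np.radians(105); A=np.array([[np.cos(th),np.sin(th)],[-np.sin(th),np.cos(th)]])
obs=[]
for n in C:
    m=ctrl.masks_of("carton",n)
    print(n,[(round(q["score"],2),np.round(q["uv"])) for q in m])
    if m: obs.append((*C[n],m[0]["region"]))
for o in [[q] for q in obs]+[obs]:
    x,f=fit(box(.16,.1,.05),o,(.509,.01,1.83)); print(x.round(3),round(f,3),((place(box(.16,.1,0)[::2],x)[:,:2]-c0)@A.T).round(3).tolist())
K,P=cam("wrist"); im=ctrl.grab_frame("wrist"); cv2.imwrite("pics/w.png",im[...,::-1])
s=ctrl.get_state(); print(s["t"],s["tcp_pos"]); print("expect",proj(K,P,[.583,-.346,.022]))
for m in ctrl.masks_of("log_top","wrist"):
    ys,xs=np.nonzero(m["region"]); print(round(m["score"],2),m["uv"],xs.min(),xs.max(),ys.min(),ys.max(),ray(K,P,m["uv"],.022))
E
```

```text
scene [(0.8, array([302., 227.]))]
side [(0.79, array([321., 215.]))]
[0.513 0.006 1.839] 0.037 [[-0.073, -0.053], [-0.074, 0.047], [0.087, -0.052], [0.086, 0.048]]
[0.514 0.006 1.826] 0.041 [[-0.074, -0.053], [-0.073, 0.047], [0.086, -0.054], [0.087, 0.046]]
[0.513 0.005 1.819] 0.084 [[-0.075, -0.052], [-0.073, 0.048], [0.085, -0.054], [0.087, 0.046]]
7.35 [ 0.58321049 -0.2788772   0.23759839]
expect [301.86067001 227.99395892]
0.57 [297.7, 219.3] 286 313 209 237 [ 0.57619416 -0.33751477  0.022     ]
```

View pics/w.png

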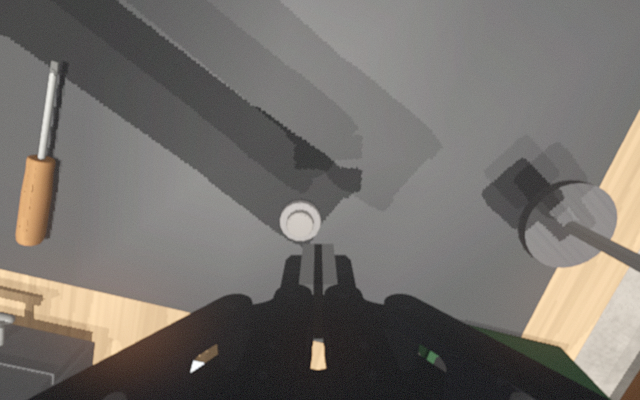

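The carton is about 30 mm or more inside the tape limits. The wrist view shows the button centred at (300,222), which puts it at roughly (0.580, -0.342).

Call:
servo_tool(increments=[[0, -0.02, -0.006, 0.02, 0, 0, 0], [0, -0.02, -0.006, 0.03, 0, 0, 0], [0, -0.019, -0.007, 0.03, 0, 0, 0], [0, 0, 0, 0.03, 0, 0, 0], [0, 0, 0, 0.03, 0, 0, 0], [0, 0, 0, 0.03, 0, 0, 0], [0, 0, 0, 0.02, 0, 0, 0], [0, 0, 0, 0, 0, 0, 0], [0, 0, 0, 0, 0, 0, 0]])

```text
t: 8.3
tcp_pos: [0.5804, -0.3419, 0.0481]
tool_rot: [[-0.263, 0.965, 0.0], [0.965, 0.263, -0.0], [-0.0, 0.0, -1.0]]
ft_force: [0.4, -0.7, 0.2]
finger_gap: 0.0003
gripper_force: 0.0
```

Call:
servo_tool(increments=[[0, 0, 0, 0.003, 0, 0, 0], [0, 0, 0, 0.003, 0, 0, 0], [0, 0, 0, 0.003, 0, 0, 0], [0, 0, 0, 0.003, 0, 0, 0], [0, 0, 0, 0, 0, 0, 0], [0, 0, 0, 0, 0, 0, 0]])

```text
t: 8.9
tcp_pos: [0.5801, -0.3421, 0.0353]
tool_rot: [[-0.262, 0.965, -0.0], [0.965, 0.262, 0.0], [0.0, -0.0, -1.0]]
ft_force: [0.1, -0.9, -0.1]
finger_gap: -0.0003
gripper_force: 0.0
```

Call:
servo_tool(increments=[[0, 0, 0, 0.003, 0, 0, 0], [0, 0, 0, 0.003, 0, 0, 0], [0, 0, 0, 0.002, 0, 0, 0], [0, 0, 0, 0.002, 0, 0, 0], [0, 0, 0, 0, 0, 0, 0], [0, 0, 0, 0, 0, 0, 0]])

```text
t: 9.5
tcp_pos: [0.5803, -0.3422, 0.0256]
tool_rot: [[-0.262, 0.965, 0.0], [0.965, 0.262, -0.0], [-0.0, 0.0, -1.0]]
ft_force: [0.2, -0.5, 5.0]
finger_gap: 0.0
gripper_force: 2.0
```

Contact at 5 N. I'll press a little further to reach the stop.

Call:
servo_tool(increments=[[0, 0, 0, 0.0015, 0, 0, 0], [0, 0, 0, 0.001, 0, 0, 0], [0, 0, 0, 0, 0, 0, 0], [0, 0, 0, 0, 0, 0, 0]])

```text
t: 9.9
tcp_pos: [0.5804, -0.3422, 0.0241]
tool_rot: [[-0.262, 0.965, 0.001], [0.965, 0.262, -0.0], [-0.0, 0.001, -1.0]]
ft_force: [-4.0, 2.3, 13.5]
finger_gap: -0.0002
gripper_force: 6.8
```

The force has jumped to 13.5 N, so the button is on its stop. I'll release it and retreat.

Call:
servo_tool(increments=[[0, 0, 0, -0.01, 0, 0, 0], [0, 0, 0, -0.03, 0, 0, 0], [0, 0, 0, -0.04, 0, 0, 0], [0, 0, 0, -0.04, 0, 0, 0], [0, 0, 0, 0, 0, 0, 0], [0, 0, 0, 0, 0, 0, 0], [0, 0, 0, 0, 0, 0, 0]])

```text
t: 10.6
tcp_pos: [0.5793, -0.3416, 0.1413]
tool_rot: [[-0.262, 0.965, -0.002], [0.965, 0.262, 0.001], [0.002, -0.002, -1.0]]
ft_force: [-0.2, 0.8, -0.1]
finger_gap: -0.0005
gripper_force: 0.0
```

```bash
python3 -c "
from bench import ctrl
s=ctrl.get_state();print(s['t'],s['tcp_pos'],s['ft_force']);print(ctrl.sign_off())"
```

```text
10.6 [ 0.57934337 -0.34163843  0.1413198 ] [-0.24388161  0.8200014  -0.06427398]
the job is handed in; nothing more can be done
None
```

The carton was tipped label up inside the tape frame (corners at least 30 mm inside the limits), the button was pressed to its stop (13.5 N) and released, and the job was handed in at 10.6 s; sign-off returned no verdict.

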